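# Set the slotted stop to the anvil and lock it

### The arm

A 6-joint arm with a two-finger parallel gripper is mounted at the origin on the work surface. World frame = base frame: x ahead of the robot, y to its left, z up, the work surface at z = 0. Lengths are in mm, angles in rad, forces in N, time in s.
With the tool pointing down it reaches from about 275 to 825 mm from the base axis. Payload 4.9 kg.
Tool frame: the origin (TCP) lies on the centre line of the jaws, within the pads' length; the fingertips stand tip_reach ahead of it and the grasp point (between the pads) lies 2 mm behind it (tip_reach is the distance from the TCP to the fingertips, in mm); z points along the fingers, y is the line along which they close (so a half turn about z gives the same grasp; the last joint's range is limited). The gripper opens to 85 mm and grips with 20 to 120 N. Pads are 22 mm wide; open, the fingers measure 114 mm over their backs; the gripper's body (76 mm by 85 mm) begins 54 mm behind the grasp point. The pads swing forward as they close: fully open they stand 13 mm farther back than shut.
Start: joints at [1.194, 0.326, -0.193, 1.052, 0, 1.437], TCP at [132.225, 533.887, 248.281] pointing down, gripper open.
Joint ranges: [-2.65, 2.65], [-0.97, 1.79], [-1.3, 1.35], [-1.93, 2.1], [-1.47, 1.37], [-3.14, 3.14]. Speed limits (rad/s): [2.57, 2.57, 3.14, 3.14, 3.14, 3.14].

### API

Orientations are given as a unit quaternion [x, y, z, w].
In Python, from station import reach, movel, goto_joints, let_go, gripper_close, dwell, solve_ik, snapshot, MotionError, sign_off, read_clock, read_q, read_qd, read_joint_efforts, read_eef_pos, read_tcp_rot, read_contact_force, read_moment, read_gripper_width, read_gripper_force, tip_reach gives the robot as it stands. Calls block until the motion is done:
- reach(position, orientation): joint-space move of the TCP to a pose.
- movel(position, ori=None, v=150, f_stop=None): straight line of the TCP; ori=None keeps the orientation; v is the mean speed in mm/s. With f_stop (N) it stops when the force on the tool has changed by that much, and returns True; else False.
- goto_joints(angles): joint-space move.
- let_go() and gripper_close(): open the fingers fully, or close them until they stop; the grip force is fixed at half the most.
- dwell(seconds).
- solve_ik(position, orientation): joint angles nearest the present ones, or None.
- snapshot(name): name is "side" or "top" or "wrist"; returns a dict with "frame" (384x512x3 uint8, red, green, blue), "fx", "fy", "cx", "cy" (pixels), "eye" and "rotation" of the camera in the world. Camera axes: x right, y down, z forward; pixel columns grow to the right and rows downward; lengths in mm; the calibration is good to about 2 mm. A picture is of the moment at which its call begins. There is no depth.
A pose or a line that the arm cannot do raises MotionError and nothing moves.
- sign_off(): hands the job in; it is judged then, once.
Readings, each from a call of its own:
- read_clock(): time.
- read_q(): joint angles.
- read_qd(): joint speeds.
- read_joint_efforts(): joint torques, N m.
- read_eef_pos(): TCP position.
- read_tcp_rot(): TCP orientation.
- read_contact_force(): force on the tool from outside, world axes, zero at the start.
- read_moment(): the same for the moment, N m.
- read_gripper_width(): finger opening in mm.
- read_gripper_force(): force on a finger pad.
Only numpy, scipy, OpenCV 4.12 (cv2) and the standard library are available. Lean on these libraries where they do the work, as an engineer would, in place of code of your own. Each camera call takes 0.05 s, during which the arm holds its last target. There are 200 camera calls.

### The job

Set the sliding stop of the inspection fixture: take it by its yellow post and slide it along its slots until its nose has pushed the sprung red tip of the green setting block's anvil fully in, which marks the position; hold it against the firm anvil for a moment, only lightly, as the anvil is delicate. Let go so that the tip stays in, then push the red cam lever fully down, without forcing it, to lock the stop there. Leave the gauges, parts and tools around it where they are.

Things in the scene. Friction and masses are not known exactly. Their poses are not given: they have to be found in the camera images.
- fixture: Dark steel base plate 120 (x) x 320 (y) x 20 mm, fixed on the bench. Origin: centre of its underside; y = slide direction, towards the setting block; z up. Fixed 9 mm studs at x +-22, y -86 and -54 mm; each pair carries a blue bridge bar 56 (x) x 10 (y) mm, z 34 to 56 mm (bolt heads to 61), above the stop's plate; the cam lever turns between the bars.
- stop: Loose stop, about 0.7 kg, flat on the fixture's top: aluminium plate 80 (x) x 178 (y) x 10 mm. Two slots 12 mm wide (x +-22, y -52 to 52 mm) run over the studs, so it slides along the fixture's y, 1.5 mm side play, 3 to 6 N drag. Origin: underside, midway between the slots; y to the nose (flat end at y 116 mm). Yellow grip post 20 (x) x 28 (y) mm at y 90 mm, z 10 to 56 mm.
- stop_nose (a point): Middle of the stop's nose face (the end face that meets the anvil), 5 mm above the plate's underside; y points out of the face.
- stop_post (a point): Centre of the top of the stop's yellow grip post; z up.
- master: Green setting block, fixed on the fixture, 50 (x) x 30 (y) x 32 mm. Origin: centre of its underside; axes as the fixture's. A steel anvil, 18 mm diameter, at x 0, z 10 mm sticks out of its -y face with a sprung red tip (14 mm) that gives 3 mm under 0.6 to 1.8 N, then is firm. Pushed in, the tip's end lies at y between -19 and -43 mm: set anew each time, not reported.
- lever: Cam lever, red handle. Origin on its hinge axis (along y) at fixture x 0, y -70, z 47.5 mm. Starts raised 45 to 59 degrees, handle towards the fixture's -x; stiff (0.3 N m), stays where left. Its cam grips the stop's plate from about 24 degrees down to level (hard stop). 105 mm long from the hinge, 16 wide, 12 thick; 10 to 20 N straight down at fixture x -48 mm brings it all the way.
- lever_tip (a point): Point on the middle line of the lever's red handle, 100 mm from the hinge axis; level with the hinge, 47.5 mm above the bench, when the lever is fully down.
- part_a: Loose turned steel part, 62 mm diameter, 40 mm high; bystander.
- part_b: As part_a; bystander.
- part_c: As part_a; bystander.
- plug: Loose brass plug gauge, 16 mm diameter, 35 mm high, standing on the fixture's far corner beside the setting block; bystander.
- ring_gauge: Loose dark steel ring gauge, 60 mm diameter, 14 mm high; bystander.
- wrench: Loose steel wrench lying on the bench; bystander.
- oil: Loose blue bottle, 44 mm diameter, 110 mm high; bystander.
- micrometer: Loose grey and steel micrometer, about 90 mm, lying on the bench; bystander.
Things that resemble listed ones, but are neither listed nor needed, are in the scene too. What is meant by the stop is not turquoise, and is the smaller of those in its own colour.

How it is judged (in metres and radians):
On the way, in this order (a step that is already met when the one before it is completed fails the run):
1. the stop's nose is pressed lightly against the anvil, its sprung tip in (over 2 N) for 0.2 s, the lever still up (contact force between stop and master above 2 N and z of lever_tip in the frame of fixture above 0.1 m), for 0.2 s.
2. the cam lever is fully down and clamps the stop (z of lever_tip in the frame of fixture below 0.054 m and contact force between lever and stop above 5 N), for 0.2 s.
At the end, for the whole second after the job is handed in: The lever is down (tip under 54 mm above the bench; 47.5 is fully down) and clamps the stop with over 5 N; the stop is at rest, flat (2.5 mm, 0.05 rad) and straight (0.1 rad), its nose still holding the sprung tip in (over 1 N: within 2 mm of fully in) (all of step 2 and contact force between stop and master above 1 N and angle between the y axis of stop and the y axis of fixture, either way round below 0.1 rad and angle between stop's own z axis and vertical below 0.05 rad and z of stop in the frame of fixture below 0.0225 m and linear speed of stop below 0.01 m/s); the robot touches nothing.
It fails at once if the stop presses the anvil with more than 10 N (contact force between stop and master above 10 N).
It fails at once if the robot presses the setting block with more than 5 N (contact force between the arm and master above 5 N).
It fails at once if the lever is pushed with more than 40 N (contact force between the arm and lever above 40 N).
It fails at once if a bystander is moved more than 15 mm (distance of any of part_a, part_b, part_c, plug, ring_gauge, wrench, oil, micrometer from where it was at the start of the episode above 0.015 m).
It also fails if it takes over 72 s, if anything falls off the work surface, if the arm or the gripper's body presses on something with over 40 N, if the wrist force passes 120 N, or if a joint passes its speed limit or range.

## Working session

There is one attempt and no reset: what is moved stays moved. The work goes in short steps, each a Python script; the robot and the scene stay as the last script left them, time stands still between calls to the robot, and variables do not carry over. Pictures are saved under pics/ and viewed, at most 10 in all, crops included, and the job is handed in when it is done.

```bash
mkdir -p pics; cat > h.py <<'E'
import numpy as np, cv2, json
from station import *
def snap(n,f):
    s=snapshot(n); cv2.imwrite('pics/'+f,cv2.cvtColor(s['frame'],cv2.COLOR_RGB2BGR))
    np.savez('pics/'+f+'.npz',**{k:np.array(v) for k,v in s.items()}); return s
def ray(f,u,v,z):
    s=np.load('pics/'+f+'.npz'); d=s['rotation']@np.array([(u-s['cx'])/s['fx'],(v-s['cy'])/s['fy'],1.])
    e=s['eye']; return e+d*(z-e[2])/d[2]
E
python3 - <<'E'
from h import *
a=snap('top','t.png'); b=snap('side','s.png')
for s in(a,b): print(s['eye'],np.round(s['rotation'],3).tolist(),s['fx'],s['cx'],s['cy'])
print(tip_reach() if callable(tip_reach) else tip_reach, read_clock(), read_tcp_rot(), read_gripper_width())
for n in 'ts':
    i=cv2.imread(f'pics/{n}.png'); cv2.imwrite(f'pics/{n}2.png',cv2.resize(i,(768,576),interpolation=cv2.INTER_CUBIC))
E
```

```text
[ 168.1285794    -1.93900425 1460.76051329] [-0.685, 0.72, -0.077, 0.074] 480.5807431787941 251.9139320165042 194.29994988469593
[-124.18763642 -764.49852498  860.4432998 ] [0.857, -0.281, 0.139, -0.409] 424.79979505757717 255.62936877340988 183.61333812957534
17.0 0.1 [ 1.21089927e-01  9.92641218e-01 -7.76424638e-04 -2.00135684e-04] 85.38349233036851
```

View pics/t2.png

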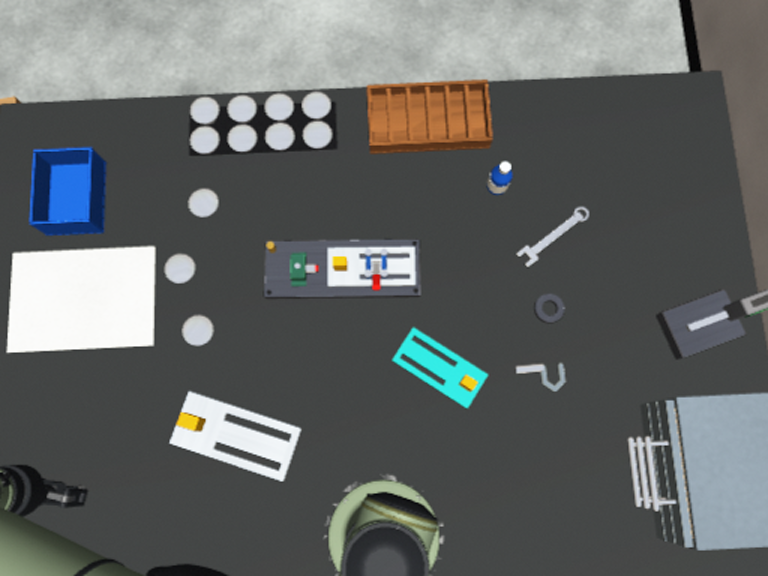

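View pics/s2.png

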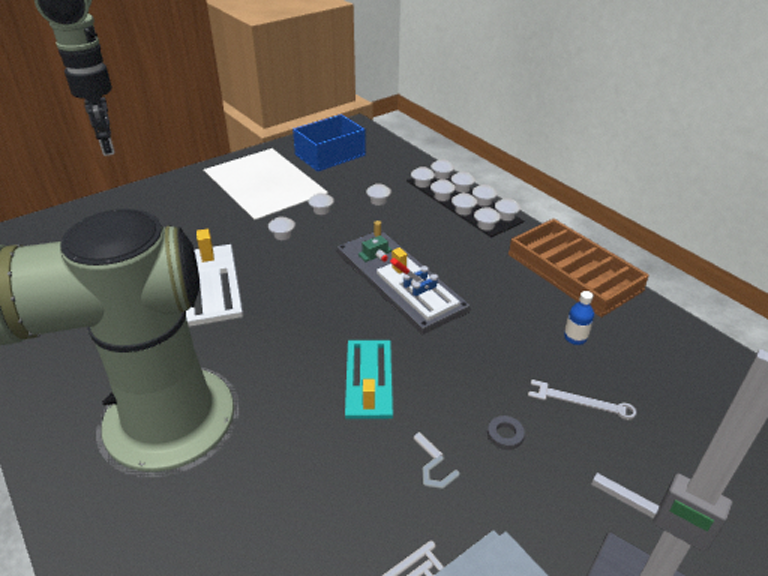

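The top view (768 px scale) shows the fixture at corners (265,241), (419,240), (420,296), (265,298). The green block is at left (298,268), the post at (340,264) and the lever at (376,282). So fixture +y is about world +y, and the handle points towards the robot. Next I compute this and look from above.

```bash
python3 - <<'E'
from h import *
from scipy.spatial.transform import Rotation as R
P=[ray('t.png',u/1.5,v/1.5,20) for u,v in((265,241),(419,240),(420,296),(265,298))]
print(np.round(P)); print(np.linalg.norm(P[0]-P[1]),np.linalg.norm(P[1]-P[2]))
post=ray('t.png',340/1.5,263/1.5,76); print('post',post)
# tool z down, tool y along world x
q=R.from_matrix(np.array([[0,1,0],[1,0,0],[0,0,-1.]]).T).as_quat(); print(q)
print(solve_ik([post[0],post[1],260],q))
c=np.mean(P,0)
reach([post[0]-20,post[1]-20,280],q)
s=snap('wrist','w1.png');print(s['eye'],np.round(s['rotation'],2).tolist(),read_clock(),read_q())
E
```

```text
Traceback (most recent call last):
  File "h.py", line 7, in ray
    s=np.load('pics/'+f+'.npz'); d=s['rotation']@np.array([(u-s['cx'])/s['fx'],(v-s['cy'])/s['fy'],1.])
                                   ~~~~~~~~~~~~~^~~~~~~~~~~~~~~~~~~~~~~~~~~~~~~~~~~~~~~~~~~~~~~~~~~~~~~
ValueError: matmul: Input operand 1 has a mismatch in its core dimension 0, with gufunc signature (n?,k),(k,m?)->(n?,m?) (size 3 is different from 4)
```

```bash
sed -i "s/d=s\['rotation'\]@np/d=Rot.from_quat(s['rotation']).as_matrix()@np/; 1a from scipy.spatial.transform import Rotation as Rot" h.py
python3 - <<'E'
from h import *
R=Rot
P=[ray('t.png',u/1.5,v/1.5,20) for u,v in((265,241),(419,240),(420,296),(265,298))]
print(np.round(P)); print(np.linalg.norm(P[0]-P[1]),np.linalg.norm(P[1]-P[2]))
post=ray('t.png',340/1.5,263/1.5,76); print('post',post)
q=R.from_matrix(np.array([[0,1,0],[1,0,0],[0,0,-1.]]).T).as_quat(); print(q)
print(solve_ik([post[0],post[1],260],q))
reach([post[0]-20,post[1]-20,280],q)
s=snap('wrist','w1.png');print(s['eye'],R.from_quat(s['rotation']).as_matrix().round(2).tolist(),read_clock(),read_q())
E
```

```text
[[ 600.  214.   20.]
 [ 586. -105.   20.]
 [ 467. -100.   20.]
 [ 479.  216.   20.]]
319.94296110848404 118.88136966650417
post [530.28305571  58.14594174  76.        ]
[0.70710678 0.70710678 0.         0.        ]
[-0.02919391  0.28794557 -0.21570945  1.0671413   0.          1.54160242]
[509.77959368 110.7151709  405.85911344] [[1.0, 0.0, -0.0], [0.0, -0.96, -0.28], [-0.0, 0.28, -0.96]] 2.3833 [-6.82043283e-02  2.35220628e-01 -2.34772339e-01  1.10097404e+00
  1.80851507e-04  1.50105781e+00]
```

View pics/w1.png

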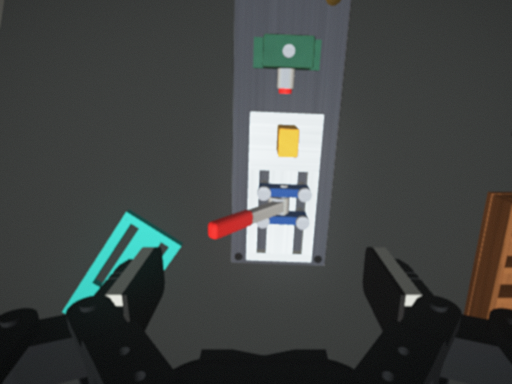

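The wrist view shows the plate's nose edge from (250,112) to (324,114) and the tail from (246,261) to (314,262). The post is at about (288,141) and the red tip ends at row 94. I measure these by colour.

```bash
python3 - <<'E'
from h import *
f='w1.png'
for n,u,v,z in [('noseL',250,112,30),('noseR',324,114,30),('tailL',246,261,30),('tailR',314,262,30),('fixBL',232,262,20),('fixBR',325,265,20),('tipL',279,94,40),('tipR',293,94,40),('fixTL',235,20,20),('fixTR',347,20,20),('leverend',213,230,125),('block boss',289,50,52)]:
    print(n,ray(f,u,v,z).round(1))
im=cv2.imread('pics/w1.png'); h=cv2.cvtColor(im,cv2.COLOR_BGR2HSV)
m=((h[...,0]>15)&(h[...,0]<32)&(h[...,1]>150)&(h[...,2]>80)).astype(np.uint8); m[:100]=0;m[180:]=0;m[:,400:]=0
ys,xs=np.nonzero(m); print(xs.min(),xs.max(),ys.min(),ys.max())
for r in range(ys.min(),ys.max()+1,2): 
    c=xs[ys==r]; print(r,c.min(),c.max(),h[r,288,2],end=' | ')
c=np.zeros((384,512,3)); 
E
```

```text
noseL [495.3  87.9  30. ]
noseR [575.5  85.8  30. ]
tailL [488.4 -91.4  30. ]
tailR [572.3 -92.7  30. ]
fixBL [470.1 -98.2  20. ]
fixBR [ 588.1 -102.4   20. ]
tipL [526.  106.7  40. ]
tipR [540.5 106.7  40. ]
fixTL [480.4 180.1  20. ]
fixTR [596.2 180.2  20. ]
leverend [464.7  -9.5 125. ]
block boss [534.6 147.9  52. ]
278 297 126 155
126 279 282 116 | 128 279 295 168 | 130 279 297 240 | 132 278 297 241 | 134 278 297 240 | 136 278 297 240 | 138 278 297 241 | 140 278 297 241 | 142 278 297 241 | 144 278 296 242 | 146 278 296 242 | 148 278 296 241 | 150 278 296 241 | 152 278 296 240 | 154 279 296 241 |
```

```bash
cat >> h.py <<'E'
YAW=-0.036
Q0=np.array([.5**.5,.5**.5,0,0]); Q=(Rot.from_euler('z',YAW)*Rot.from_quat(Q0)).as_quat()
FX=np.array([np.cos(YAW),np.sin(YAW),0]); FY=np.array([-np.sin(YAW),np.cos(YAW),0])
E
python3 - <<'E'
from h import *
p=ray('w1.png',287.5,142,76); print(p)
reach([p[0],p[1],150],Q); movel([p[0],p[1],60],v=80,f_stop=8)
print(read_eef_pos(),read_contact_force())
gripper_close(); print(read_gripper_width(),read_gripper_force(),read_contact_force(),read_eef_pos(),read_clock())
snap('wrist','w2.png')
E
```

```text
[533.28346277  62.15214966  76.        ]
[533.72893935  62.16200343  60.50146943] [-0.08941288 -0.10329217 -0.22908764]
19.405921471129215 59.95230495929718 [1.87689436 0.34225746 2.11282992] [533.84155063  62.17145285  60.36765427] 4.875
```

View pics/w2.png

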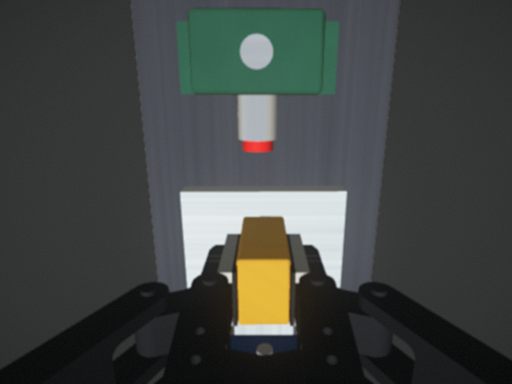

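Post gripped, with straight alignment: the tip ends at (257,152) and the nose edge is at row 188. I'll advance coarsely, then in small steps while logging force.

```bash
python3 - <<'E'
from h import *
print('gap',ray('w2.png',257,152,36)[1]-ray('w2.png',257,188,30)[1])
p0=read_eef_pos(); F=lambda:float(FY@read_contact_force())
p0=np.array(p0); print(F())
print(movel(p0+FY*8,v=15,f_stop=10),F())
for d in np.arange(9,17.1,1):
    r=movel(p0+FY*d,v=10,f_stop=9); print(d,r,round(float(FY@(np.array(read_eef_pos())-p0)),2),round(F(),2),np.round(read_contact_force(),1))
    if r: break
print(read_clock())
E
```

```text
gap 18.474852061068205
-0.41719280698639083
False -4.6580140514228505
9.0 False 8.13 -5.25 [ 0.2 -5.3  3.5]
10.0 False 9.15 -4.76 [-1.2 -4.7  2.9]
11.0 False 10.18 -5.08 [-1.5 -5.   3.5]
12.0 False 11.19 -4.83 [ 0.2 -4.8  3.9]
13.0 False 12.24 -5.05 [-0.1 -5.   3.3]
14.0 False 13.29 -4.34 [-0.6 -4.3  3.7]
15.0 False 14.35 -4.6 [-0.  -4.6  2.9]
16.0 False 15.37 -5.02 [ 0.8 -5.   3.1]
17.0 False 16.35 -4.75 [ 0.1 -4.8  2.2]
7.8667
```

```bash
python3 - <<'E'
from h import *
p=np.array(read_eef_pos()); b=p+FY*0.6; fs=[]
for k in range(1,50):
    movel(b+FY*0.4*k,v=8,f_stop=6); f=-np.median([FY@read_contact_force() for _ in range(3)])
    fs.append((round(float(FY@(np.array(read_eef_pos())-p)),2),round(float(f),2)))
    if f>9: break
dwell(.4); print(fs, -FY@read_contact_force(), read_clock(), FY@(np.array(read_eef_pos())-p))
E
```

```text
[(0.35, 5.34), (0.71, 5.04), (1.1, 4.92), (1.5, 4.9), (1.9, 4.69), (2.32, 4.95), (2.7, 5.95), (3.1, 6.3), (3.48, 5.71), (3.88, 6.04), (4.24, 5.69), (4.5, 5.21), (4.84, 5.24), (5.2, 6.79), (5.56, 6.22), (5.94, 6.68), (6.28, 6.66), (6.64, 7.08), (6.99, 6.64), (7.25, 7.67), (7.35, 8.67), (7.4, 10.31)] 9.294073708982681 13.7667 7.3725537464848925
```

Tip in and firm: position stopped at about 7.35 mm with force rising, so about 4.4 N on the anvil, held for 0.4 s. Releasing now.

```bash
python3 - <<'E'
from h import *
dwell(.2); let_go(); p=np.array(read_eef_pos()); print(p,read_contact_force(),read_gripper_width())
movel([p[0],p[1],200],v=120)
hg=np.array([531,-12,0]); t=hg-52*FX+20*FY
gripper_close(); reach([t[0],t[1]-50,260],Q)
snap('wrist','w3.png'); print(read_clock(),read_gripper_width())
i=cv2.imread('pics/w3.png'); cv2.imwrite('pics/w3b.png',cv2.resize(i,(768,576),interpolation=cv2.INTER_CUBIC))
E
```

```text
[534.68521316  88.08749475  60.32674628] [ 0.49013769  0.82721955 -0.40613339] 85.41392671206971
17.4167 -0.19416306547182957
```

View pics/w3b.png

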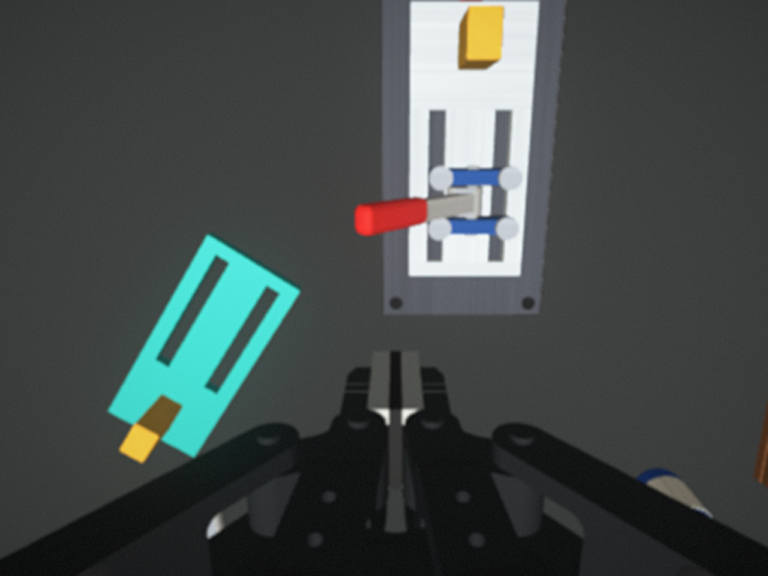

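The lever's handle runs from (362,220) to the hinge at about (474,202). The bolt heads are at (441,178), (510,178), (440,230), (507,229), and the closed fingertips at (395,355). I'll take the hinge as the middle of the bolt heads at z 61, then press.

```bash
python3 - <<'E'
from h import *
B=np.array([ray('w3.png',u/1.5,v/1.5,61) for u,v in((441,178),(510,178),(440,230),(507,229))])
hg=B.mean(0); print(B.round(1).tolist(),hg,'leverend',ray('w3.png',362/1.5,220/1.5,125))
if abs(hg[0]-531)>6 or abs(hg[1]+12)>6: raise SystemExit('check')
t=hg-52*FX
reach([t[0],t[1],190],Q); z0=190; base=read_contact_force()[2]
print(read_clock(),base)
movel([t[0],t[1],150],v=100,f_stop=6); z=read_eef_pos()[2]; zc=z
while zc>66:
    zc-=2; movel([t[0],t[1],zc],v=30,f_stop=15); fz=read_contact_force()[2]-base; z=read_eef_pos()[2]
    print(round(zc,1),round(z,1),round(fz,1),end=' | ')
    if fz>26: break
print(read_clock())
E
```

```text
[[510.3, 5.0, 61.0], [553.6, 3.3, 61.0], [509.3, -28.0, 61.0], [552.5, -29.0, 61.0]] [531.40572214 -12.16751678  61.        ] leverend [463.83489257  -9.47989758 125.        ]
17.8167 0.906018431173396
149.0 149.6 -1.7 | 147.0 146.9 -0.6 | 145.0 144.8 -0.9 | 143.0 143.0 -0.7 | 141.0 141.2 0.0 | 139.0 139.0 0.9 | 137.0 136.8 0.5 | 135.0 134.8 0.2 | 133.0 132.8 0.7 | 131.0 130.8 0.4 | 129.0 128.8 1.0 | 127.0 126.8 0.6 | 125.0 124.8 0.1 | 123.0 122.8 0.6 | 121.0 120.8 0.9 | 119.0 118.8 0.7 | 117.0 116.8 1.3 | 115.0 114.8 0.5 | 113.0 112.8 1.0 | 111.0 110.8 0.3 | 109.0 108.8 1.4 | 107.0 106.8 1.4 | 105.0 104.8 0.8 | 103.0 102.8 1.3 | 101.0 100.8 1.1 | 99.0 98.8 1.9 | 97.0 96.8 1.9 | 95.0 94.9 2.4 | 93.0 92.9 2.5 | 91.0 91.0 3.5 | 89.0 89.1 3.2 | 87.0 87.1 5.5 | 85.0 85.1 4.5 | 83.0 83.1 6.2 | 81.0 81.1 5.7 | 79.0 79.0 7.3 | 77.0 76.9 6.6 | 75.0 74.8 6.6 | 73.0 72.6 4.8 | 71.0 70.6 6.7 | 69.0 70.3 24.5 | 67.0 69.9 43.8 | 28.8667
```

The lever bottomed at TCP z≈70.5, as expected. The last step overshot to a reading of about 44 N. That was my mistake: the f_stop was relative to an already loaded state. Backing off and checking.

```bash
python3 - <<'E'
from h import *
print(read_contact_force(),read_clock())
p=np.array(read_eef_pos()); movel([p[0],p[1],71.0],v=20); print(read_contact_force(),read_eef_pos()[2]); dwell(.2)
movel([p[0],p[1],200],v=100); reach([p[0]+25,p[1]+20,260],Q); print(read_contact_force())
snap('wrist','w4.png'); print(read_clock())
i=cv2.imread('pics/w4.png'); cv2.imwrite('pics/w4b.png',cv2.resize(i,(768,576),interpolation=cv2.INTER_CUBIC))
E
```

```text
[-16.01507635   1.11459671  44.6603975 ] 28.8667
[-0.56118653 -0.54082692  4.98186961] 70.65497722937101
[0.39864881 0.50289683 0.25246514]
31.3
```

View pics/w4b.png

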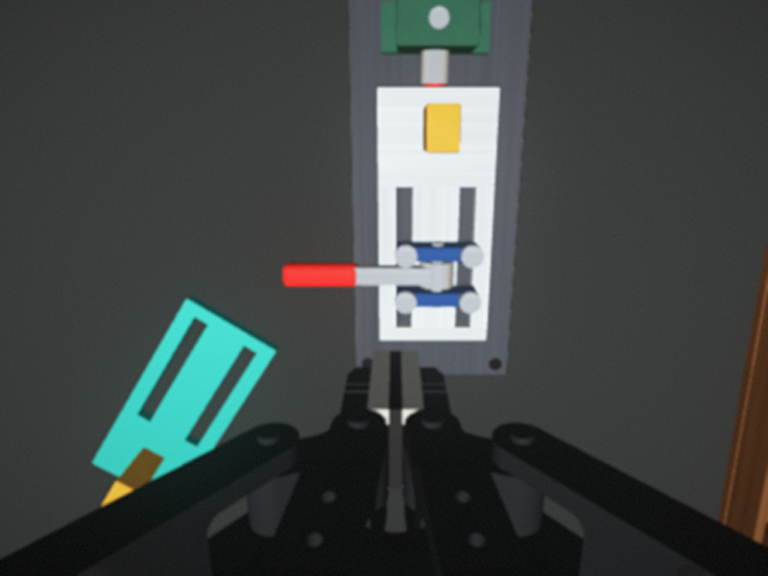

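The lever lies level, from (283,275) to the hinge at (437,276). The nose is at row 87 against the anvil, with only a sliver of red left at (434,85). A quick numeric check before handing in.

```bash
python3 - <<'E'
from h import *
g=lambda u,v,z:ray('w4.png',u/1.5,v/1.5,z)
print('post',g(443.5,128,76),'lever len',np.linalg.norm(g(283,275,50)-np.array([531.4,-12.2,50])))
im=cv2.imread('pics/w4.png').astype(int); print([(r,im[r,290].tolist()) for r in range(50,62)])
print('nose',g(435,87,30),'redtop start',g(435,83,37))
w=cv2.imread('pics/w2.png').astype(int); r=[k for k in range(130,160) if w[k,257,2]>150 and w[k,257,1]<80]; print('red len before',ray('w2.png',257,r[0],37)[1]-ray('w2.png',257,r[-1]+1,37)[1])
E
```

```text
post [534.32436034  84.49084324  76.        ] lever len 105.65848860663337
[(50, [198, 192, 186]), (51, [199, 192, 186]), (52, [200, 193, 185]), (53, [200, 194, 185]), (54, [193, 187, 202]), (55, [155, 151, 232]), (56, [92, 94, 240]), (57, [103, 105, 229]), (58, [189, 187, 215]), (59, [235, 234, 225]), (60, [238, 236, 230]), (61, [237, 235, 229])]
nose [533.2705131  110.78714929  30.        ] redtop start [532.75778055 112.61653042  37.        ]
red len before 4.450715453644776
```

Lever length is 105.7 mm, so it is level. The nose moved 23.9 mm, as expected. One close look at the tip to verify it's still in.

```bash
python3 - <<'E'
from h import *
reach([534,62,200],Q); movel([534,62,115],v=80)
s=snap('wrist','w5.png'); movel([534,62,220],v=120); print(s['eye'],read_clock())
i=cv2.imread('pics/w5.png'); cv2.imwrite('pics/w5b.png',cv2.resize(i[60:310,160:360],None,fx=2.3,fy=2.3,interpolation=cv2.INTER_CUBIC))
E
```

```text
[536.62497689 133.77552479 241.39573448] 34.025
```

View pics/w5b.png

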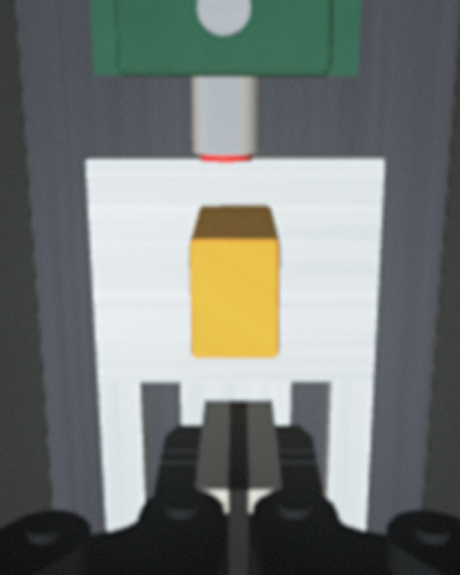

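The red band is only about 1.5 mm (6 px at 3.75 px/mm, near (225,158)). It was 4.5 mm at the start, so the tip has gone in its full 3 mm and stayed there. Handing in.

```bash
python3 -c "
from station import *
print(sign_off(),read_clock())"
```

```text
the job is handed in; nothing more can be done
the job is handed in; nothing more can be done
```

The stop is set with the tip fully in, the lever is down and level, and the job is handed in with no verdict shown; but the wrist force reached about 44 N as the lever bottomed, so the 40 N lever limit was probably passed and the run may be judged failed.

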